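# Lay the disc carton on its side and push it home under the shelf

### The job

The carton of sanding discs standing on the bench should lie flat in the low bay under the stock shelf. Slide it up to the steel plate the shelf stands on until its foot bears against the plate's edge, push high on its back to tip it over that edge onto its side, and slide it in between the guide rails until it sits square against the backstop, pressing it firmly home (about 10 N) before letting go. The cardboard dents easily, so never push it or press it against the backstop with more than 25 N, and leave the other things where they are.

Things in the scene. Friction and masses are not known exactly. Their poses are not given: they have to be found in the camera images.
- carton: Plain closed cardboard carton, standing on the bench: 95 (own x) by 135 (own y) by 145 high (own z), too big to grasp. Origin: centre of its underside; z runs up to the taped top. At the start its +x face looks to the plate's front edge (turned up to 0.15 rad), 25 to 90 mm from it (plus what the turn takes), and it stands up to 15 mm off the lane's middle.
- carton_mid (a point): Centre of the carton, its centre of mass (0.45 to 0.85 kg). Friction on steel and fingers 0.28 to 0.44: pushed at or below 95 mm height it slides upright; pushed near its top with its foot against the stop it tips with 2 to 5 N if the push moves up with its face (fingers that drag down the face need 10 N or more) and goes over by itself once it leans about 0.65 rad.
- carton_top (a point): Centre of the carton's taped top face. When the carton lies home in the bay, this face is against the backstop.
- plate: Fixed dark steel plate on the bench, 300 long (own x) by 260 wide (own y) by 10 thick; carries shelf, guide rails and backstop. Origin: middle of its front edge at bench level; x runs along the lane into the bay, z up. Its 10 mm high front edge (at its x = 0) is the stop that the carton is tipped over. Once tipped, the carton overhangs that edge by about 10 mm.
- rails_mouth (a point): Middle of the mouth of the guide rails, on the plate's top, 145 mm along the plate's x. The steel rails stand 30 high on the plate; they are 198 mm apart here, narrow to 145 mm over 60 mm and run straight for 60 mm to the backstop. The toed-out ends lead a carton in that is off the middle, at 10 to 15 N; steering it to the middle while it slides takes less.
- shelf_edge (a point): Middle of the front edge of the sheet-steel shelf, on its top: 170 mm along the plate's x, 125 mm over the bench; underside at 122, front lip up to 140. The shelf is 120 deep and 260 wide on four 20 mm posts at its corners, which rise to 210 mm over the bench; stock stands on it. The carton, home, sticks out 50 mm before this edge.
- backstop: Fixed rigid steel angle across the rear end of the bay, 145 wide and 45 high, standing on the plate. Origin: foot of its front face, middle, on the plate's top (265 mm along the plate's x); its axes are those of the plate. The carton, home, has its trailing face (its underside) 145 mm before it.
- grinder_a: Blue angle grinder resting on the bench, disc up, about 280 long and 80 high. Bystander. Origin under its gear head.
- hammer: Hammer lying on the bench, 300 long. Bystander.
- spanner: Spanner lying on the bench, 200 long. Bystander.
- bottle: Water bottle with a blue cap standing on the bench, 64 in diameter and 215 high. Bystander. Origin: centre of its foot.
- discs: Stack of grinding wheels lying on the shelf, 125 in diameter, 30 high. Bystander. Origin: centre of its underside.
- tin: Metal tin standing on the shelf, 54 in diameter, 75 high. Bystander. Origin: centre of its underside.

How it is judged:
By the outcome, as a careful person would: the job done as asked, in the order asked, and still so for the second after the job is handed in, with the robot touching nothing.
It also fails if it takes over 72 s, if anything falls off the work surface, if the arm or the gripper's body presses on something with over 40 N, if the wrist force passes 120 N, or if a joint passes its speed limit or range.

### The arm

A 7-joint arm with a two-finger parallel gripper is mounted at the origin on the work surface. World frame = base frame: x ahead of the robot, y to its left, z up, the work surface at z = 0. Lengths are in m, angles in rad, forces in N, time in s.
With the tool pointing down it reaches from about 0.425 to 0.925 m from the base axis. Payload 6.8 kg.
Tool frame: the origin (TCP) lies on the centre line of the jaws, within the pads' length; the fingertips stand 14 mm ahead of it and the grasp point (between the pads) lies 5 mm behind it (bot.finger_overhang is the distance from the TCP to the fingertips, in m); z points along the fingers, y is the line along which they close (so a half turn about z gives the same grasp; the last joint's range is limited). The gripper opens to 85 mm and grips with 20 to 120 N. Pads are 22 mm wide; open, the fingers measure 114 mm over their backs; the gripper's body (76 mm by 85 mm) begins 54 mm behind the grasp point. The pads swing forward as they close: fully open they stand 13 mm farther back than shut.
Start: joints at [-1.384, 0.477, 0.022, 1.555, -0.011, 1.109, -0.083], TCP at [0.196, 0.646, 0.245] pointing down, gripper open.
Joint ranges: [-2.96, 2.96], [-0.34, 2.1], [-1.41, 1.46], [0.24, 2.44], [-1.37, 4.51], [0.17, 1.92], [-2.96, 2.96]. Speed limits (rad/s): [2.39, 2.39, 3.14, 3.14, 3.14, 3.14, 3.14].

### API

Orientations are given as a unit quaternion [w, x, y, z].
In Python, from station import bot gives the robot as it stands.
- The arm moves only by the shell command python3 -m inch 'ROWS' [OPENING] [FORCE]. ROWS is JSON, a list of rows, each a list of 4 numbers: the shift along the tool's x, y, z in m, then the turn about the tool's z in degrees. A call has 1 to 12 rows; each row shifts and turns the commanded pose from where the row before left it, along the tool's axes as they then stand; what a row does not reach is not made up. A row lasts 1/10 s, in which the tool goes at most 50 mm and 8.59 degrees, less where a joint would pass 70% of its speed; a pose out of reach is approached as far as the arm can. A call is refused whole if a number of a shift passes 0.05 or a number of a turn 8.59, either way. A call with a gripper value outside its range is refused whole. OPENING is the finger opening in m, from 0 to 0.0854, set as the call begins (- or left out, the last holds). The fingers move at their own pace and stop on an object; FORCE is the grip in N (left out, the last holds). Time passes only in rows, so rows that do not move let the fingers close. It gives the time, the measured TCP pose, the force, the opening and the grip force at its end, in the units of the state.
- bot.get_obs(): the state, without advancing time (a new reading comes with each control period).
- bot.read_camera(name): name is "side" or "top" or "wrist"; returns a dict with "color" (384x512x3 uint8, red, green, blue), "mtx" (3x3 intrinsics, pixels), "world_from_camera" (4x4, takes a point from camera to world coordinates); the wrist camera has in their place "hand_eye" (4x4, takes a point from camera to tool coordinates, whose origin is the TCP and whose axes are the flange's). Camera axes: x right, y up, looking along -z (the intrinsics and any distortion apply to the point x, -y, -z); pixel columns grow to the right and rows downward; lengths in m; the calibration is good to about 2 mm. A picture is of the moment at which its call begins: read the wrist's pose just before it. There is no depth.
- bot.hand_in(): hands the job in; it is judged then, once.
The state is a dict: "t": time; "q": joint angles; "joint_vel": joint speeds; "joint_torque": joint torques, N m; "eef_pos": TCP position; "tool_rot": TCP orientation; "contact_force": force on the tool from outside, world axes, zero at the start; "torque": the same for the moment, N m; "gripper_width": opening from 0.0 (shut) to 1.0 (fully open); "grasp_force": force on a finger pad.
Only numpy, scipy, OpenCV 4.12 (cv2) and the standard library are available. Lean on these libraries where they do the work, as an engineer would, in place of code of your own. Each camera call takes 0.05 s, during which the arm holds its last target. There are 200 camera calls.

## Working session

There is one attempt and no reset: what is moved stays moved. The work goes in short steps, Python scripts to look and compute and a shell command to move; the robot and the scene stay as the last step left them, time stands still between calls to the robot, and variables do not carry over. Pictures are saved under pics/ and viewed, at most 10 in all, crops included, and the job is handed in when it is done.

```bash
ls; mkdir -p pics; python3 - <<'E'
from station import bot
import cv2,numpy as np
o=bot.get_obs();print({k:np.round(v,3).tolist() for k,v in o.items()},bot.finger_overhang)
for n in ("side","top"):
    c=bot.read_camera(n);cv2.imwrite(f"pics/{n}0.png",c["color"][...,::-1]);print(n,np.round(c["mtx"],1).tolist(),np.round(c["world_from_camera"],3).tolist(),[k for k in c])
E
```

```text
pics
{'t': 0.0, 'q': [-1.384, 0.478, 0.022, 1.556, -0.012, 1.109, -0.083], 'joint_vel': [0.0, 0.001, 0.001, -0.0, 0.001, -0.002, -0.002], 'joint_torque': [-0.001, -59.646, 1.608, -28.121, 0.012, 0.009, 0.0], 'eef_pos': [0.196, 0.645, 0.244], 'tool_rot': [-0.0, 0.147, 0.989, -0.001], 'contact_force': [-0.139, 0.389, -0.384], 'torque': [-0.058, -0.011, 0.001], 'grasp_force': 0.0, 'gripper_width': 0.997} 0.014
side [[354.8, 0.0, 254.9], [0.0, 354.8, 191.3], [0.0, 0.0, 1.0]] [[0.903, 0.299, -0.309, 0.157], [-0.43, 0.649, -0.627, -0.803], [0.013, 0.699, 0.715, 0.881], [0.0, 0.0, 0.0, 1.0]] ['color', 'mtx', 'world_from_camera']
top [[398.1, 0.0, 249.6], [0.0, 398.1, 195.2], [0.0, 0.0, 1.0]] [[0.01, 0.981, -0.195, 0.22], [-1.0, 0.011, 0.006, -0.135], [0.008, 0.195, 0.981, 1.555], [0.0, 0.0, 0.0, 1.0]] ['color', 'mtx', 'world_from_camera']
```

View pics/top0.png

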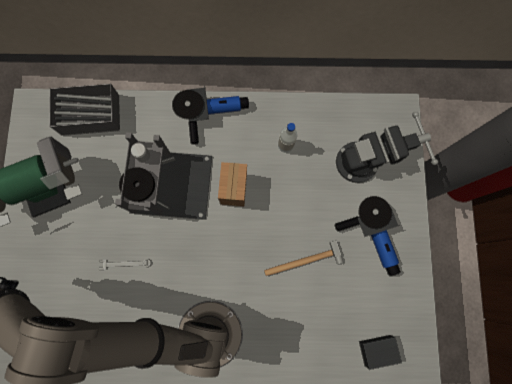

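View pics/side0.png

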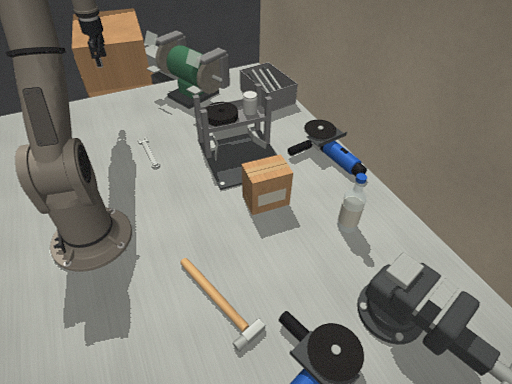

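The top view shows the carton at about (233,185), the plate with the shelf to its left (front edge about (213,155) to (205,218)), and the bottle at (288,140). The lane runs leftward in the picture, which is world +y. I'll zoom in next.

```bash
cat > h.py <<'E'
import cv2,numpy as np
from station import bot
def cam(n):
    c=bot.read_camera(n);return c["color"],c["mtx"],c["world_from_camera"]
def ray(K,T,uv):
    d=np.array([(uv[0]-K[0,2])/K[0,0],-(uv[1]-K[1,2])/K[1,1],-1.]);return T[:3,3],T[:3,:3]@d
def onz(K,T,uv,z):
    p,d=ray(K,T,uv);return p+d*(z-p[2])/d[2]
def proj(K,T,X):
    c=T[:3,:3].T@(np.array(X)-T[:3,3]);return K[0,2]+K[0,0]*c[0]/-c[2],K[1,2]-K[1,1]*c[1]/-c[2]
E
python3 - <<'E'
import cv2,numpy as np
a=cv2.imread("pics/top0.png")[120:230,110:260];b=cv2.imread("pics/side0.png")[80:230,180:310]
cv2.imwrite("pics/tz.png",cv2.resize(a,None,fx=5,fy=5,interpolation=cv2.INTER_CUBIC))
cv2.imwrite("pics/sz.png",cv2.resize(b,None,fx=4,fy=4,interpolation=cv2.INTER_CUBIC))
E
```

```text
(no output)
```

View pics/tz.png

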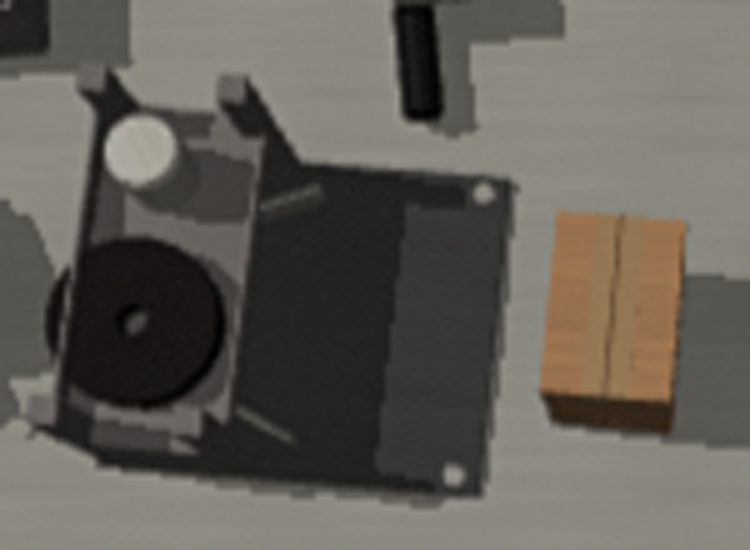

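View pics/sz.png

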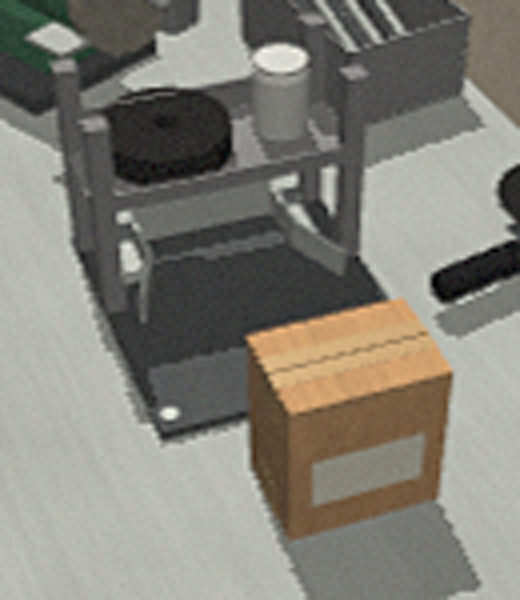

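The zoomed top view puts the plate's front corners at (517,180) and (483,495), and its side edges run from (300,163) and (100,462). The carton's top corners are at about (558,212), (686,222), (672,402) and (541,393). In the side zoom the near plate corner is at (163,438) and the carton's top corners are at (247,340), (403,300), (452,375) and (290,413).

```bash
cat > est.py <<'E'
from h import *
_,K,T=cam("top");_,Ks,Ts=cam("side")
t=lambda x,y:((x+.5)/5-.5+110,(y+.5)/5-.5+120)
s=lambda x,y:((x+.5)/4-.5+180,(y+.5)/4-.5+80)
R=onz(K,T,t(517,180),.01);L=onz(K,T,t(483,495),.01)
A=onz(K,T,t(300,163),.01);B=onz(K,T,t(100,462),.01)
print("R",R,"L",L,"width",np.linalg.norm(R-L),"L side-cam",onz(Ks,Ts,s(163,432),.01))
an=lambda v:np.arctan2(v[1],v[0])
print("angles edge",an(R-L)+np.pi/2,"sides",an(A-R),an(B-L))
C=[onz(K,T,t(*p),.145) for p in((558,212),(686,222),(672,402),(541,393))]
D=[onz(Ks,Ts,s(*p),.145) for p in((403,300),(452,375),(290,413),(247,340))]
for q in(C,D):
    q=np.array(q)[:,:2];r=cv2.minAreaRect((q*1000).astype(np.float32));print("carton",q.mean(0),"rect",r,"dims",[np.linalg.norm(q[i]-q[i-1]) for i in range(4)],"dir",an(q[0]-q[1]),an(q[3]-q[2]),an(q[0]-q[3])+np.pi/2,an(q[1]-q[2])+np.pi/2)
E
python3 est.py
```

```text
R [0.68766293 0.00461245 0.01      ] L [0.43143355 0.02409821 0.01      ] width 0.25696923963810153 L side-cam [0.43361611 0.02723338 0.01      ]
angles edge 1.4948942983555653 sides 1.5017101162066557 1.4950662109039459
carton [ 0.55205895 -0.08088721] rect ((551.9030151367188, -80.9749984741211), (94.60322570800781, 135.6039581298828), 86.17153930664062) dims [np.float64(0.13560397333824917), np.float64(0.09421130278064205), np.float64(0.13464082472313416), np.float64(0.0946064550036512)] dir 1.5020409394192225 1.5122357365081454 1.5039770476758414 1.5068892625366002
carton [ 0.55196142 -0.0837756 ] rect ((552.3262939453125, -85.41365051269531), (94.65248107910156, 134.61465454101562), 86.62396240234375) dims [np.float64(0.1346146468900621), np.float64(0.09469381763992388), np.float64(0.1310198205109963), np.float64(0.088202774116116)] dir 1.4823180932712283 1.5227080755026114 1.5118733395697468 1.4625870598359296
```

```bash
python3 -m inch '[[0,0,-0.03,8.5],[0,0,-0.03,8.5],[0,0,-0.03,8.5],[0,0,0,8.5],[0,0,0,8.5],[0,0,0,8.5],[0,0,0,8.5],[0,0,0,8.5],[0,0,0,8.5],[0,0,0,0.8],[0,0,0,0]]' 0.085
python3 -m inch '[[-0.03,0.04,0,0],[-0.03,0.04,0,0],[-0.03,0.04,0,0],[-0.03,0.04,0,0],[-0.03,0.04,0,0],[-0.03,0.04,0,0],[-0.03,0.04,0,0],[-0.03,0.04,0,0]]'
cat > st.py <<'E'
from h import *
from scipy.spatial.transform import Rotation as Ro
o=bot.get_obs();p=o["eef_pos"]-np.array([.5598,.0148,0]);a=1.497;e=np.array([np.cos(a),np.sin(a)]);n=np.array([-e[1],e[0]])
w,x,y,z=o["tool_rot"];M=Ro.from_quat([x,y,z,w]).as_matrix();f=o["contact_force"]
print("t%.2f plate x %.4f y %.4f z %.4f yawerr(deg) %.2f"%(o["t"],p[:2]@e,p[:2]@n,p[2],np.degrees(np.arctan2(M[1,0],M[0,0])-a)),"F lane %.1f lat %.1f z %.1f"%(f[:2]@e,f[:2]@n,f[2]),"zax",M[:,2].round(3))
E
python3 st.py
```

```text
t: 1.3
eef_pos: [0.1959, 0.6459, 0.3351]
tool_rot: [0.0, 0.731, 0.682, -0.0]
contact_force: [-0.4, 0.0, 0.5]
gripper_width: 0.993
grasp_force: 0.0
t: 2.1
eef_pos: [0.499, 0.3816, 0.3355]
tool_rot: [-0.0, 0.731, 0.682, 0.0]
contact_force: [-0.2, 0.7, 0.2]
gripper_width: 0.995
grasp_force: 0.0
t2.10 plate x 0.3613 y 0.0877 z 0.3355 yawerr(deg) 0.25 F lane 0.6 lat 0.3 z 0.2 zax [ 0.     0.001 -1.   ]
```

```bash
python3 -m inch '[[-0.047,0.0073,0,0.2],[-0.047,0.0073,0,0],[-0.047,0.0073,0,0],[-0.047,0.0073,0,0],[-0.047,0.0073,0,0],[-0.047,0.0073,0,0],[-0.047,0.0073,0,0],[-0.047,0.0073,0,0],[-0.047,0.0073,0,0],[-0.047,0.0073,0,0],[-0.047,0.0073,0,0],[-0.047,0.0073,0,0]]'
python3 -m inch '[[0,0,0.05,0],[0,0,0.05,0],[0,0,0.05,0],[0,0,0.05,0],[0,0,0.04,0],[0,0,0.03,0],[0,0,0,0]]'
python3 st.py; python3 - <<'E'
from h import *
i,K,T=cam("side");a=i[90:240,200:330];cv2.imwrite("pics/s1.png",cv2.resize(a,None,fx=4,fy=4,interpolation=cv2.INTER_CUBIC)[...,::-1])
E
```

```text
t: 3.3
eef_pos: [0.5419, -0.1877, 0.3356]
tool_rot: [0.0, 0.732, 0.681, 0.0]
contact_force: [0.6, -0.4, -0.2]
gripper_width: 0.991
grasp_force: 0.0
t: 4.0
eef_pos: [0.5392, -0.1848, 0.0616]
tool_rot: [-0.003, 0.733, 0.681, -0.002]
contact_force: [0.1, 0.2, 0.1]
gripper_width: 0.997
grasp_force: 0.0
t4.00 plate x -0.2006 y 0.0058 z 0.0616 yawerr(deg) 0.01 F lane 0.2 lat -0.1 z 0.1 zax [-0.007  0.002 -1.   ]
```

View pics/s1.png

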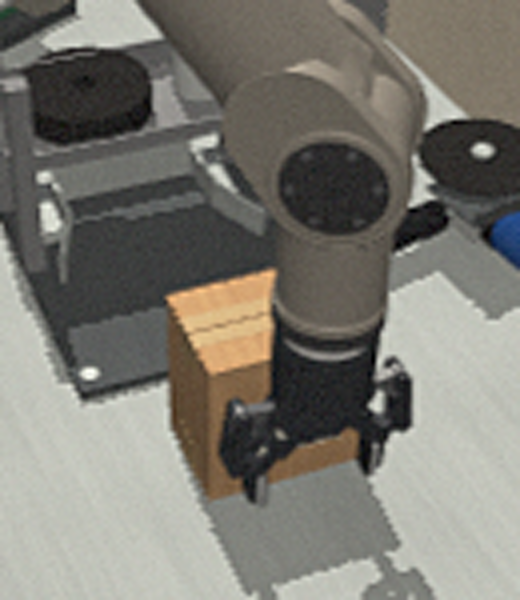

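The side view shows the gripper behind the carton. Its fingertips are at about (258,503) and (372,470).

```bash
python3 - <<'E'
from h import *
_,K,T=cam("side");p=bot.get_obs()["eef_pos"]
a=1.497;n=np.array([-np.sin(a),np.cos(a),0])
for sgn in(1,-1):
  for dz in(0,-.014):
    u,v=proj(K,T,p+sgn*.045*n+[0,0,dz]);print(sgn,dz,round((u-200+.5)*4-.5),round((v-90+.5)*4-.5))
E
python3 -m inch '[[0.01,0.005,0,0],[0.01,0,0,0],[0.005,0,0,0],[0.005,0,0,0],[0.005,0,0,0],[0,0,0,0]]';python3 st.py
```

```text
1 0 259 493
1 -0.014 259 505
-1 0 367 462
-1 -0.014 365 474
t: 4.7
eef_pos: [0.5498, -0.1503, 0.0654]
tool_rot: [-0.0, 0.733, 0.68, 0.0]
contact_force: [0.2, 0.7, 0.3]
gripper_width: 0.996
grasp_force: 0.0
t4.70 plate x -0.1654 y -0.0022 z 0.0654 yawerr(deg) -0.09 F lane 0.7 lat -0.1 z 0.3 zax [ 0.  0. -1.]
```

```bash
python3 -m inch '[[0.004,-0.001,0,0],[0.004,0,0,0],[0.004,0,0,0],[0.004,0,0,0],[0.004,0,0,0],[0.004,0,0,0],[0.004,0,0,0],[0.004,0,0,0]]';python3 st.py; python3 -m inch '[[0.004,0,0,0],[0.004,0,0,0],[0.003,0,0,0],[0.002,0,0,0]]';python3 st.py
```

```text
t: 5.5
eef_pos: [0.5512, -0.1193, 0.0653]
tool_rot: [0.0, 0.734, 0.679, -0.0]
contact_force: [-0.9, -3.5, 1.1]
gripper_width: 0.994
grasp_force: 0.7
t5.50 plate x -0.1344 y -0.0013 z 0.0653 yawerr(deg) -0.18 F lane -3.6 lat 0.6 z 1.1 zax [ 0. -0. -1.]
t: 5.9
eef_pos: [0.5522, -0.106, 0.0653]
tool_rot: [-0.0, 0.734, 0.68, 0.0]
contact_force: [-0.6, -3.7, 2.5]
gripper_width: 0.994
grasp_force: 0.7
t5.90 plate x -0.1211 y -0.0013 z 0.0653 yawerr(deg) -0.14 F lane -3.7 lat 0.3 z 2.5 zax [ 0.  0. -1.]
```

```bash
python3 -m inch '[[0.003,0,0,0],[0.003,0,0,0],[0.002,0,0,0],[0.002,0,0,0]]';python3 st.py; python3 -m inch '[[0.001,0,0,0],[0.001,0,0,0],[0.001,0,0,0]]';python3 st.py
```

```text
t: 6.3
eef_pos: [0.5529, -0.0963, 0.0653]
tool_rot: [0.0, 0.734, 0.68, 0.0]
contact_force: [-0.0, -4.1, 2.7]
gripper_width: 0.995
grasp_force: 0.7
t6.30 plate x -0.1113 y -0.0013 z 0.0653 yawerr(deg) -0.16 F lane -4.1 lat -0.3 z 2.7 zax [ 0. -0. -1.]
t: 6.6
eef_pos: [0.5531, -0.0935, 0.0653]
tool_rot: [0.0, 0.734, 0.679, -0.0]
contact_force: [-1.2, -3.9, 1.9]
gripper_width: 0.997
grasp_force: 0.7
t6.60 plate x -0.1085 y -0.0013 z 0.0653 yawerr(deg) -0.17 F lane -4.0 lat 0.9 z 1.9 zax [-0. -0. -1.]
```

```bash
for i in 1 2 ; do :; done; python3 -m inch '[[0.001,0,0,0],[0.001,0,0,0]]'|grep force; python3 -m inch '[[0.001,0,0,0],[0.001,0,0,0]]'|grep force;python3 st.py
```

```text
contact_force: [-0.6, -3.0, 1.2]
grasp_force: 0.7
contact_force: [-0.9, -2.7, 2.0]
grasp_force: 0.7
t7.00 plate x -0.1044 y -0.0014 z 0.0653 yawerr(deg) -0.17 F lane -2.8 lat 0.7 z 2.0 zax [ 0. -0. -1.]
```

```bash
python3 -m inch '[[0.001,0,0,0],[0.001,0,0,0]]'|grep t_f; python3 -m inch '[[0.001,0,0,0],[0.001,0,0,0]]'|grep t_f;python3 st.py
```

```text
contact_force: [0.1, -3.8, 1.1]
contact_force: [-0.7, -3.3, 1.3]
t7.40 plate x -0.1004 y -0.0014 z 0.0653 yawerr(deg) -0.16 F lane -3.3 lat 0.4 z 1.3 zax [ 0.  0. -1.]
```

```bash
python3 - <<'E'
from h import *
i,K,T=cam("side");a=i[70:220,170:320];j,_,_=cam("top");b=j[130:230,170:270]
r=lambda q,f:cv2.resize(q,None,fx=f,fy=f,interpolation=cv2.INTER_CUBIC)
cv2.imwrite("pics/s2.png",np.hstack([r(a,8/3),r(b,4)])[...,::-1])
E
```

```text
(no output)
```

View pics/s2.png

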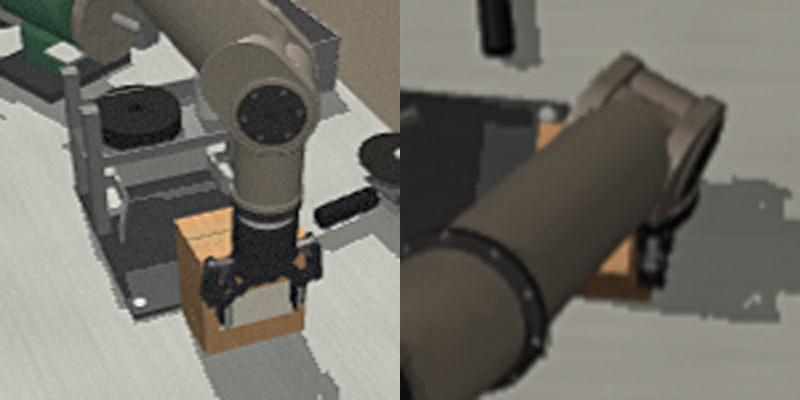

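The left panel shows the carton upright with the fingers on its back. In the right panel its front top edge appears at about x 538 of the picture, and the near foot corner at about (580,293).

```bash
python3 - <<'E'
from h import *
_,K,T=cam("top");_,Ks,Ts=cam("side")
a=1.497;e=np.array([np.cos(a),np.sin(a)]);n=np.array([-e[1],e[0]]);P=np.array([.5598,.0148])
def pr(s,X):d=X[:2]-P;print(s,(d@e).round(4),(d@n).round(4))
t=lambda x,y:((x-400+.5)/4-.5+170,(y+.5)/4-.5+130)
s=lambda x,y:((x+.5)*.375-.5+170,(y+.5)*.375-.5+70)
pr("front top R",onz(K,T,t(538,125),.145));pr("foot L front",onz(K,T,t(578,294),0));pr("foot L back (top cam)",onz(K,T,t(652,299),0))
pr("side: foot back L",onz(Ks,Ts,s(207,352),0));pr("side foot back R",onz(Ks,Ts,s(304,326),0));pr("side top front L",onz(Ks,Ts,s(175,220),.145));pr("side top back L",onz(Ks,Ts,s(192,259),.145))
E
```

```text
front top R 0.0145 -0.0655
foot L front -0.0239 0.0633
foot L back (top cam) -0.0974 0.0621
side: foot back L -0.0831 0.0593
side foot back R -0.0843 -0.075
side top front L 0.0101 0.0659
side top back L -0.0642 0.0706
```

The carton's foot already bears on the plate and it is leaning slightly, about 0.1 rad. I'll back off so it stands up again, then go high.

```bash
python3 -m inch '[[-0.003,0,0,0],[-0.003,0,0,0],[-0.003,0,0,0],[-0.005,0,0,0],[-0.01,0,0,0],[0,0,-0.04,0],[0,0,-0.037,0],[0.005,0,0,0],[0.005,0,0,0],[0.004,0,0,0],[0,0,0,0]]'; python3 st.py; python3 -m inch '[[0.002,0,0,0],[0.002,0,0,0],[0.0,0,0,0]]'|grep t_f;python3 st.py
```

```text
t: 8.7
eef_pos: [0.5523, -0.0943, 0.141]
tool_rot: [-0.001, 0.733, 0.68, -0.001]
contact_force: [-0.1, 0.3, 0.3]
gripper_width: 0.997
grasp_force: 0.0
t8.70 plate x -0.1094 y -0.0005 z 0.1410 yawerr(deg) -0.08 F lane 0.3 lat 0.1 z 0.3 zax [-0.002  0.001 -1.   ]
contact_force: [-0.3, -2.0, 0.4]
t9.00 plate x -0.1069 y -0.0010 z 0.1419 yawerr(deg) -0.18 F lane -2.0 lat 0.1 z 0.4 zax [-0.001 -0.001 -1.   ]
```

```bash
python3 -m inch '[[0.0047,0,-0.0033,0],[0.0047,0,-0.0033,0],[0.0047,0,-0.0032,0],[0.0047,0,-0.0031,0]]'|grep t_f;python3 st.py;  python3 -m inch '[[0.0051,0,-0.0028,0],[0.0051,0,-0.0026,0],[0.0051,0,-0.0024,0],[0.0051,0,-0.0022,0]]'|grep t_f;python3 st.py
```

```text
contact_force: [-0.2, 0.1, -0.6]
t9.40 plate x -0.0871 y -0.0017 z 0.1558 yawerr(deg) -0.16 F lane 0.1 lat 0.2 z -0.6 zax [ 0.001  0.    -1.   ]
contact_force: [-0.2, 0.4, 0.8]
t9.80 plate x -0.0665 y -0.0015 z 0.1654 yawerr(deg) -0.14 F lane 0.4 lat 0.2 z 0.8 zax [ 0.  0. -1.]
```

```bash
python3 - <<'E'
from h import *
i,K,T=cam("side");a=i[70:220,170:320];j,_,_=cam("top");b=j[130:230,170:270]
r=lambda q,f:cv2.resize(q,None,fx=f,fy=f,interpolation=cv2.INTER_CUBIC)
cv2.imwrite("pics/s3.png",np.hstack([r(a,8/3),r(b,4)])[...,::-1])
E
```

```text
(no output)
```

View pics/s3.png

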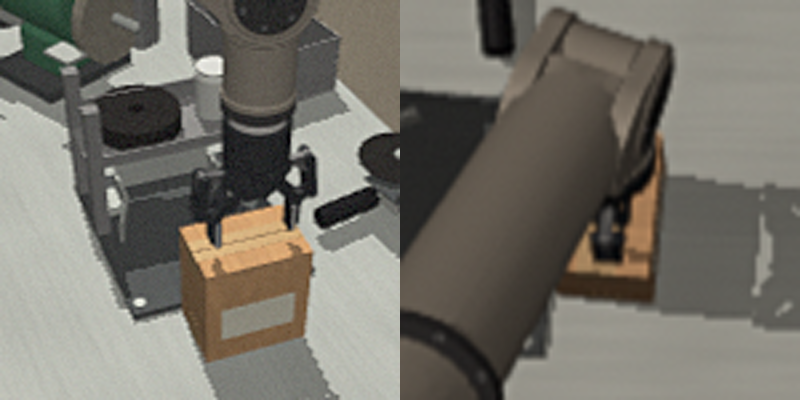

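The fingers slipped up over the top, because the carton slid the last few millimetres to the plate before tipping. It stands upright and undisturbed. I'll go back, start lower and push straight onto the stop first.

```bash
python3 -m inch '[[0,0,-0.008,0],[-0.03,0,0,0],[-0.03,0,0,0],[-0.005,0,0,0],[0,0,0.025,0],[0,0,0.025,0],[0,0,0,0],[0.01,0,0,0],[0.005,0,0,0],[0.004,0,0,0],[0,0,0,0]]' | grep t_f; python3 st.py; python3 -m inch '[[0.002,0,0,0],[0.002,0,0,0],[0.0,0,0,0]]'|grep t_f;python3 st.py
```

```text
contact_force: [0.3, -0.0, -1.0]
t11.00 plate x -0.1120 y -0.0020 z 0.1240 yawerr(deg) -0.06 F lane 0.0 lat -0.3 z -1.0 zax [ 0.001  0.001 -1.   ]
contact_force: [-0.3, -0.4, -0.2]
t11.30 plate x -0.1091 y -0.0014 z 0.1233 yawerr(deg) -0.15 F lane -0.5 lat 0.2 z -0.2 zax [ 0.  0. -1.]
```

```bash
python3 -m inch '[[0.002,0,0,0],[0.001,0,0,0]]'|grep t_f;python3 -m inch '[[0.002,0,0,0],[0.001,0,0,0]]'|grep t_f;python3 st.py;python3 -m inch '[[0.002,0,-0.001,0],[0.002,0,-0.001,0]]'|grep t_f;python3 st.py
```

```text
contact_force: [0.2, -4.5, 1.9]
contact_force: [0.3, -3.6, 1.7]
t11.70 plate x -0.1036 y -0.0015 z 0.1233 yawerr(deg) -0.20 F lane -3.6 lat -0.5 z 1.7 zax [ 0. -0. -1.]
contact_force: [0.5, -3.4, 1.2]
t11.90 plate x -0.0992 y -0.0015 z 0.1253 yawerr(deg) -0.17 F lane -3.3 lat -0.8 z 1.2 zax [ 0. -0. -1.]
```

The upward friction on the fingers shows that the carton is tipping, so I'll follow the arc.

```bash
python3 -m inch '[[0.004,0,-0.0035,0],[0.004,0,-0.0035,0],[0.004,0,-0.003,0]]'|grep t_f;python3 st.py;python3 -m inch '[[0.004,0,-0.003,0],[0.004,0,-0.0025,0],[0.004,0,-0.0025,0]]'|grep t_f;python3 st.py
```

```text
contact_force: [0.1, -1.5, -0.5]
t12.20 plate x -0.0863 y -0.0011 z 0.1353 yawerr(deg) -0.13 F lane -1.5 lat -0.2 z -0.5 zax [-0.001  0.001 -1.   ]
contact_force: [0.8, -2.7, -0.8]
t12.50 plate x -0.0747 y -0.0014 z 0.1434 yawerr(deg) -0.14 F lane -2.6 lat -1.0 z -0.8 zax [-0.  0. -1.]
```

```bash
python3 -m inch '[[0.004,0,-0.002,0],[0.004,0,-0.002,0],[0.004,0,-0.002,0],[0.004,0,-0.0018,0]]'|grep t_f;python3 st.py;python3 -m inch '[[0.005,0,-0.0015,0],[0.005,0,-0.0015,0],[0.005,0,-0.0015,0]]'|grep t_f;python3 st.py
```

```text
contact_force: [0.4, -1.2, -0.4]
t12.90 plate x -0.0588 y -0.0015 z 0.1511 yawerr(deg) -0.16 F lane -1.1 lat -0.5 z -0.4 zax [-0.  0. -1.]
contact_force: [0.7, -1.1, 0.0]
t13.20 plate x -0.0437 y -0.0015 z 0.1556 yawerr(deg) -0.16 F lane -1.0 lat -0.7 z 0.0 zax [-0.  0. -1.]
```

```bash
python3 -m inch '[[0.005,0,-0.001,0],[0.005,0,-0.001,0],[0.005,0,-0.001,0],[0.005,0,-0.001,0],[0.005,0,-0.001,0],[0.004,0,0,0],[0,0,0,0],[0,0,0,0],[0,0,0,0]]'|grep t_f;python3 st.py; python3 - <<'E'
from h import *
i,K,T=cam("side");a=i[70:220,170:320];j,_,_=cam("top");b=j[130:230,170:270]
r=lambda q,f:cv2.resize(q,None,fx=f,fy=f,interpolation=cv2.INTER_CUBIC)
cv2.imwrite("pics/s4.png",np.hstack([r(a,8/3),r(b,4)])[...,::-1])
E
```

```text
contact_force: [0.9, -0.4, 1.2]
t14.10 plate x -0.0155 y -0.0016 z 0.1604 yawerr(deg) -0.18 F lane -0.3 lat -1.0 z 1.2 zax [-0. -0. -1.]
```

View pics/s4.png

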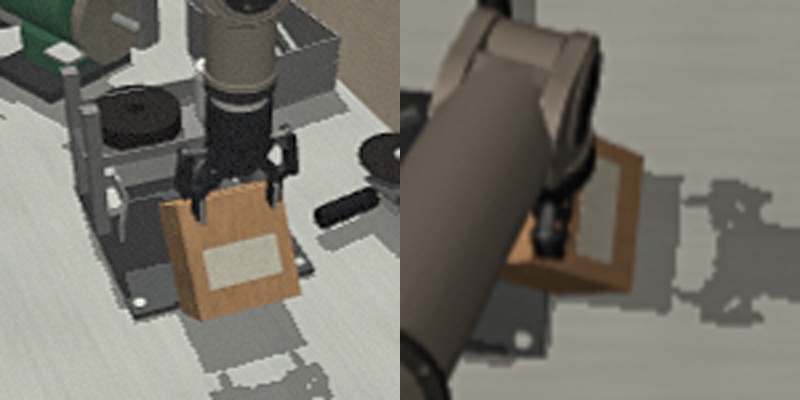

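The carton leans about 0.6 rad over the plate's edge and is nearly at balance. I'll keep going.

```bash
python3 -m inch '[[0.005,0,0,0],[0.005,0,0,0],[0.005,0,0,0],[0.005,0,0,0],[0,0,0,0],[0,0,0,0],[0,0,0,0],[0,0,0,0]]'|grep t_f;python3 st.py; python3 - <<'E'
from h import *
i,K,T=cam("side")
m=cv2.inRange(cv2.cvtColor(i,cv2.COLOR_RGB2HSV),(5,90,60),(20,255,255))[90:220,170:320];c=max(cv2.findContours(m,0,2)[0],key=cv2.contourArea)
print(cv2.boundingRect(c),cv2.contourArea(c))
E
```

```text
contact_force: [-0.2, -0.3, -0.6]
t15.00 plate x 0.0044 y -0.0017 z 0.1605 yawerr(deg) -0.20 F lane -0.3 lat 0.2 z -0.6 zax [-0. -0. -1.]
(56, 46, 52, 54) 1582.5
```

```bash
python3 -m inch '[[-0.03,0,0,0],[-0.03,0,0,0],[-0.03,0,0,0],[0,0,0,0]]'|grep t_f;python3 st.py; python3 - <<'E'
from h import *
i,K,T=cam("side");a=i[70:220,170:320];j,_,_=cam("top");b=j[130:230,150:250]
r=lambda q,f:cv2.resize(q,None,fx=f,fy=f,interpolation=cv2.INTER_CUBIC)
cv2.imwrite("pics/s5.png",np.hstack([r(a,8/3),r(b,4)])[...,::-1])
E
```

```text
contact_force: [-0.8, -0.7, -0.3]
t15.45 plate x -0.0907 y -0.0009 z 0.1610 yawerr(deg) -0.58 F lane -0.7 lat 0.8 z -0.3 zax [ 0.001 -0.002 -1.   ]
```

View pics/s5.png

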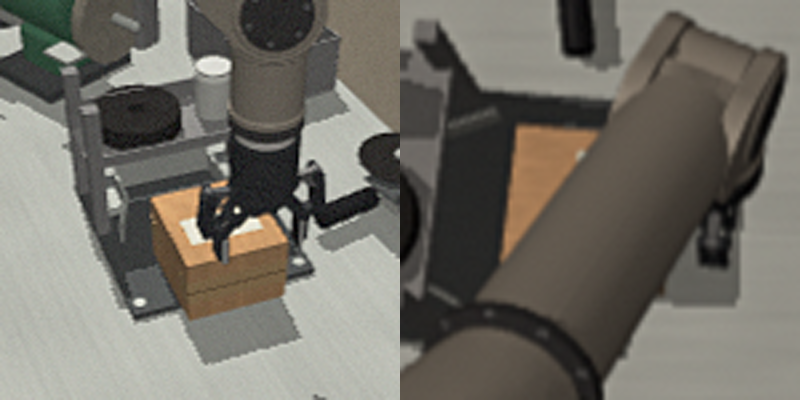

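The carton lies flat on the plate. In the left panel its top-face corners are at (150,205), (190,266) and (288,237); in the right panel the front edge runs from (517,125) to (502,255).

```bash
python3 - <<'E'
from h import *
_,K,T=cam("top");_,Ks,Ts=cam("side")
a=1.497;e=np.array([np.cos(a),np.sin(a)]);n=np.array([-e[1],e[0]]);P=np.array([.5598,.0148])
def pr(s,X):d=X[:2]-P;print(s,(d@e).round(4),(d@n).round(4))
t=lambda x,y:((x-400+.5)/4-.5+150,(y+.5)/4-.5+130)
s=lambda x,y:((x+.5)*.375-.5+170,(y+.5)*.375-.5+70)
pr("top frontR",onz(K,T,t(517,125),.105));pr("top front lower",onz(K,T,t(502,255),.105))
for q in((150,205),(190,266),(288,237)):pr("side",onz(Ks,Ts,s(*q),.105))
E
python3 -m inch '[[0,0,0.04,0.4],[0,0,0.04,0],[0,0,0.013,0],[0.02,0,0,0],[0.02,0,0,0],[0.01,0,0,0],[0.01,0,0,0],[0,0,0,0]]'|grep t_f;python3 st.py
```

```text
top frontR 0.1146 -0.0686
top front lower 0.1137 0.0569
side 0.097 0.0715
side -0.0329 0.0626
side -0.0248 -0.0717
contact_force: [0.1, 0.7, 1.0]
t16.45 plate x -0.0236 y -0.0024 z 0.0679 yawerr(deg) -0.44 F lane 0.7 lat -0.1 z 1.0 zax [ 0.001  0.001 -1.   ]
```

```bash
python3 -m inch '[[0.005,-0.001,0,-0.4],[0.005,0,0,0],[0.005,0,0,0],[0.005,0,0,0]]'|grep t_f;python3 st.py;python3 -m inch '[[0.005,0,0,0],[0.005,0,0,0],[0.005,0,0,0],[0.005,0,0,0]]'|grep t_f;python3 st.py
```

```text
contact_force: [-0.7, -3.6, 2.5]
t16.85 plate x -0.0057 y -0.0013 z 0.0677 yawerr(deg) -0.23 F lane -3.6 lat 0.4 z 2.5 zax [ 0. -0. -1.]
contact_force: [0.3, -4.5, 3.0]
t17.25 plate x 0.0151 y -0.0012 z 0.0675 yawerr(deg) -0.16 F lane -4.5 lat -0.6 z 3.0 zax [ 0. -0. -1.]
```

```bash
python3 -m inch '[[0.005,0,0,0],[0.005,0,0,0],[0.005,0,0,0],[0.005,0,0,0]]'|grep t_f;python3 st.py;python3 -m inch '[[0.005,0,0,0],[0.005,0,0,0],[0.005,0,0,0],[0.005,0,0,0]]'|grep t_f;python3 st.py
python3 - <<'E'
from h import *
i,K,T=cam("side");a=i[60:210,160:310];j,_,_=cam("top");b=j[130:230,130:230]
r=lambda q,f:cv2.resize(q,None,fx=f,fy=f,interpolation=cv2.INTER_CUBIC)
cv2.imwrite("pics/s6.png",np.hstack([r(a,8/3),r(b,4)])[...,::-1])
E
```

```text
contact_force: [-0.4, -5.0, 3.2]
t17.65 plate x 0.0351 y -0.0012 z 0.0675 yawerr(deg) -0.16 F lane -5.0 lat -0.0 z 3.2 zax [-0. -0. -1.]
contact_force: [-1.1, -3.9, 2.6]
t18.05 plate x 0.0551 y -0.0012 z 0.0675 yawerr(deg) -0.17 F lane -3.9 lat 0.8 z 2.6 zax [-0.  0. -1.]
```

View pics/s6.png

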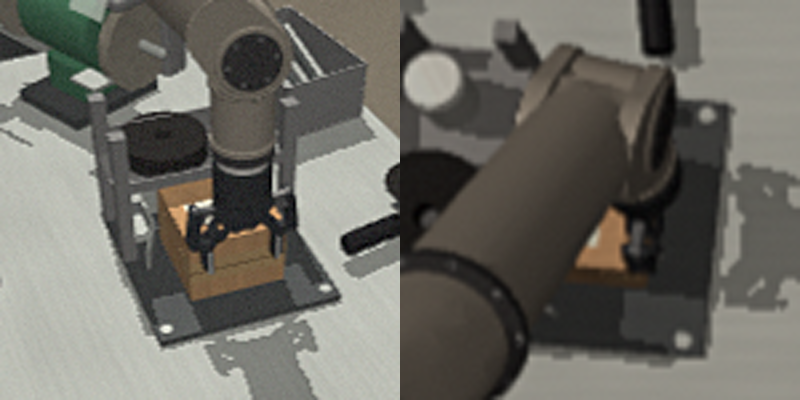

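The carton lies between the rails, straight and centred, with the fingers on its trailing face at about (240,265) in the left panel.

```bash
python3 -m inch '[[0.005,0,0,0],[0.005,0,0,0],[0.004,0,0,0],[0.004,0,0,0]]'|grep t_f;python3 st.py;python3 -m inch '[[0.004,0,0,0],[0.004,0,0,0],[0.004,0,0,0]]'|grep t_f;python3 st.py
```

```text
contact_force: [0.0, -3.3, 1.1]
t18.55 plate x 0.0731 y -0.0012 z 0.0674 yawerr(deg) -0.16 F lane -3.3 lat -0.2 z 1.1 zax [-0. -0. -1.]
contact_force: [0.4, -3.2, 1.0]
t18.85 plate x 0.0851 y -0.0012 z 0.0674 yawerr(deg) -0.16 F lane -3.2 lat -0.7 z 1.0 zax [-0.  0. -1.]
```

```bash
python3 -m inch '[[0.004,0,0,0],[0.004,0,0,0]]'|grep t_f;python3 -m inch '[[0.003,0,0,0],[0.003,0,0,0]]'|grep t_f;python3 st.py
```

```text
contact_force: [0.4, -2.9, 0.7]
contact_force: [0.7, -2.7, 0.3]
t19.25 plate x 0.0991 y -0.0012 z 0.0674 yawerr(deg) -0.15 F lane -2.6 lat -0.9 z 0.3 zax [-0.  0. -1.]
```

```bash
python3 -m inch '[[0.002,0,0,0],[0.002,0,0,0],[0.001,0,0,0]]'|grep t_f;python3 -m inch '[[0.001,0,0,0],[0.001,0,0,0]]'|grep t_f;python3 -m inch '[[0.001,0,0,0]]'|grep t_f;python3 st.py
```

```text
contact_force: [0.0, -2.7, -0.7]
contact_force: [-0.3, -2.7, -1.4]
contact_force: [-0.5, -1.9, -0.3]
t19.85 plate x 0.1068 y -0.0014 z 0.0675 yawerr(deg) -0.17 F lane -1.9 lat 0.4 z -0.3 zax [-0.  0. -1.]
```

```bash
python3 -m inch '[[0.001,0,0,0]]'|grep t_f;python3 -m inch '[[0.001,0,0,0]]'|grep t_f;python3 -m inch '[[0.001,0,0,0]]'|grep t_f;python3 st.py
```

```text
contact_force: [-0.2, -2.2, -1.7]
contact_force: [-0.2, -2.8, -1.7]
contact_force: [0.2, -2.4, -0.6]
t20.15 plate x 0.1098 y -0.0014 z 0.0675 yawerr(deg) -0.17 F lane -2.3 lat -0.3 z -0.6 zax [-0.  0. -1.]
```

```bash
python3 -m inch '[[0.001,0,0,0]]'|grep t_f;python3 -m inch '[[0.001,0,0,0]]'|grep t_f;python3 -m inch '[[0.001,0,0,0]]'|grep t_f;python3 st.py
```

```text
contact_force: [-0.2, -2.6, -1.2]
contact_force: [-0.2, -2.8, -0.6]
contact_force: [0.1, -2.9, -0.8]
t20.45 plate x 0.1128 y -0.0014 z 0.0675 yawerr(deg) -0.17 F lane -2.9 lat -0.3 z -0.8 zax [-0.  0. -1.]
```

```bash
python3 -m inch '[[0.001,0,0,0]]'|grep t_f;python3 -m inch '[[0.001,0,0,0]]'|grep t_f;python3 st.py; python3 - <<'E'
from h import *
i,K,T=cam("side")
a=1.497;e=np.array([np.cos(a),np.sin(a)]);n=np.array([-e[1],e[0]]);P=np.array([.5598,.0148])
m=cv2.inRange(cv2.cvtColor(i,cv2.COLOR_RGB2HSV),(5,90,40),(20,255,255));m[:130]=0;m[230:]=0;m[:,:200]=0;m[:,300:]=0
ys,xs=np.nonzero(m);print("mask",xs.min(),xs.max(),ys.min(),ys.max(),len(xs))
# lowest mask pixel per column -> bottom trailing edge on plate top
for u in range(xs.min(),xs.max()+1,4):
    v=ys[xs==u].max()+.5;X=onz(K,T,(u,v),.01);d=X[:2]-P;print(u,v,(d@e).round(4),(d@n).round(4))
for y in(.0675,-.0675):
  for x in(.12,.13):
    for z in(.01,.105):print(x,y,z,np.round(proj(K,T,np.r_[P+x*e+y*n,z]),1))
E
```

```text
contact_force: [-0.1, -2.8, -0.4]
contact_force: [-0.6, -6.6, 0.7]
t20.65 plate x 0.1148 y -0.0015 z 0.0675 yawerr(deg) -0.16 F lane -6.6 lat 0.1 z 0.7 zax [ 0. -0. -1.]
mask 215 260 130 161 785
215 132.5 0.3152 0.052
219 146.5 0.2221 0.0638
223 154.5 0.1703 0.064
227 161.5 0.1263 0.0624
231 161.5 0.1211 0.0484
235 159.5 0.1267 0.0306
239 159.5 0.1215 0.0166
243 158.5 0.1217 0.0005
247 157.5 0.1219 -0.0157
251 156.5 0.1221 -0.032
255 155.5 0.1223 -0.0483
259 154.5 0.1225 -0.0648
0.12 0.0675 0.01 [226.2 162.8]
0.12 0.0675 0.105 [225.  142.5]
0.13 0.0675 0.01 [225.4 161.2]
0.13 0.0675 0.105 [224.1 140.8]
0.12 -0.0675 0.01 [259.9 154.7]
0.12 -0.0675 0.105 [260.5 134.5]
0.13 -0.0675 0.01 [258.9 153.2]
0.13 -0.0675 0.105 [259.5 133. ]
```

The force is rising, and the trailing edge sits at about 0.122 along the whole width, so the carton is home and square. Now I'll press to about 10 N.

```bash
python3 -m inch '[[0.0005,0,0,0]]'|grep t_f;python3 -m inch '[[0,0,0,0]]'|grep t_f;python3 st.py
```

```text
contact_force: [-1.0, -5.1, -0.0]
contact_force: [-0.3, -5.7, -0.4]
t20.90 plate x 0.1147 y -0.0015 z 0.0675 yawerr(deg) -0.17 F lane -5.7 lat -0.1 z -0.4 zax [ 0.    -0.001 -1.   ]
```

```bash
python3 -m inch '[[0.001,0,0,0]]'|grep t_f;python3 -m inch '[[0.0005,0,0,0]]'|grep t_f;python3 -m inch '[[0,0,0,0]]'|grep t_f;python3 st.py
```

```text
contact_force: [-1.2, -9.0, 1.5]
contact_force: [-1.1, -9.9, 1.7]
contact_force: [-0.4, -8.8, 1.0]
t21.20 plate x 0.1147 y -0.0015 z 0.0675 yawerr(deg) -0.21 F lane -8.8 lat -0.3 z 1.0 zax [-0.    -0.002 -1.   ]
```

```bash
python3 -m inch '[[0.001,0,0,0]]'|grep t_f;python3 -m inch '[[0,0,0,0],[0,0,0,0],[0,0,0,0]]'|grep t_f;python3 st.py
```

```text
contact_force: [-1.4, -12.9, 1.7]
contact_force: [-0.9, -10.0, 0.4]
t21.60 plate x 0.1147 y -0.0016 z 0.0676 yawerr(deg) -0.24 F lane -10.0 lat 0.2 z 0.4 zax [-0.    -0.003 -1.   ]
```

```bash
python3 -m inch '[[-0.002,0,0,0],[-0.004,0,0,0],[-0.01,0,0,0],[-0.03,0,0,0],[-0.04,0,0,0],[-0.04,0,0,0],[0,0,-0.04,0],[0,0,-0.04,0],[-0.03,0,-0.04,0],[0,0,0,0],[0,0,0,0]]'|grep t_f;python3 st.py; python3 - <<'E'
from h import *
a=1.497;e=np.array([np.cos(a),np.sin(a)]);n=np.array([-e[1],e[0]]);P=np.array([.5598,.0148])
i,K,T=cam("side");cv2.imwrite("pics/end.png",i[...,::-1])
m=cv2.inRange(cv2.cvtColor(i,cv2.COLOR_RGB2HSV),(5,90,40),(20,255,255));m[:120]=0;m[230:]=0;m[:,:200]=0;m[:,300:]=0
ys,xs=np.nonzero(m)
for u in range(227,262,4):
    v=ys[xs==u].max()+.5;d=onz(K,T,(u,v),.01)[:2]-P;print(u,v,(d@e).round(4),(d@n).round(4))
E
```

```text
contact_force: [0.1, 0.7, 0.2]
t22.70 plate x -0.0386 y -0.0015 z 0.1885 yawerr(deg) -0.24 F lane 0.7 lat -0.1 z 0.2 zax [ 0.003  0.002 -1.   ]
227 161.5 0.1263 0.0624
231 161.5 0.1211 0.0484
235 160.5 0.1213 0.0325
239 159.5 0.1215 0.0166
243 158.5 0.1217 0.0005
247 157.5 0.1219 -0.0157
251 156.5 0.1221 -0.032
255 155.5 0.1223 -0.0483
259 154.5 0.1225 -0.0648
```

The trailing edge is straight and square at about 0.122 (0.120 nominal), the robot is clear, and nothing moved when the fingers let go.

```bash
python3 -c "
from station import bot
print(bot.hand_in())"
```

```text
the job is handed in; nothing more can be done
None
```

The carton lies flat in the bay between the rails, square against the backstop; I pressed it home at about 10 N (highest reading 12.9 N), backed the robot clear and handed the job in at about 23 s; the first tip attempt slipped over its top, so I repeated it from lower down.

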